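# Tare the balance through its recessed key

## Robot

A 6-joint arm with a two-finger parallel gripper is mounted at the origin on a cart in front of the work surface, level with it; the furniture and walls round the work are solid. World frame = base frame: x ahead of the robot, y to its left, z up, the work surface at z = 0. Lengths are in m, angles in rad, forces in N, time in s.
With the tool pointing down it reaches from about 0.3 to 1 m from the base axis. Payload 5.1 kg.
Tool frame: the origin (TCP) lies at the very end of the fingers, on their centre line; the grasp point (between the pads) lies 19 mm behind it; z points along the fingers, y is the direction in which the jaws open and shut (so a half turn about z gives the same grasp; the last joint's range is limited). The gripper opens to 95 mm and grips with 3 to 60 N. Pads are 20 mm wide; open, the fingers measure 119 mm over their backs; the gripper's body (75 mm by 180 mm) begins 59 mm behind the grasp point.
Start: joints at [1.195, 0.124, 1.65, -0, 1.367, -0.083], TCP at [0.188, 0.622, 0.215] pointing down, gripper open.
Joint ranges: [-2.61, 2.61], [-1.02, 2.33], [0.03, 2.71], [-1.35, 4.49], [0.32, 2.68], [-2.91, 2.91]. Speed limits (rad/s): [2.57, 2.57, 3.14, 3.14, 3.14, 3.14].

## Interface

Orientations are given as a unit quaternion [w, x, y, z].
In Python, from bench import observe, grab_frame, sign_off gives the robot as it stands.
- The arm moves only by the tool drive_tool, never from a script. Its arguments are lists of equal length, an entry for each row: "slide": the shift along the tool's x, y, z in mm, a list of three; "roll": the turn about the tool's z in degrees; "jaw": the closure, from 0 (fully open) to 1 (shut). In form: {"slide": [[dx, dy, dz], ...], "roll": [roll, ...], "jaw": [jaw, ...]}. A call has 1 to 10 rows; each row shifts and turns the commanded pose from where the row before left it, along the tool's axes as they then stand; what a row does not reach is not made up. A row lasts 1/12 s, in which the tool goes at most 41.7 mm and 7.16 degrees, less where a joint would pass 70% of its speed; a pose out of reach is approached as far as the arm can. A call is refused whole if a number of a shift passes 41.7 or a number of a turn 7.16, either way. A call with a gripper value outside its range is refused whole. The fingers move at their own pace and stop on an object; "grip_force" is the grip in N (left out, the last holds). Time passes only in rows, so rows that do not move let the fingers close. It gives the time, the measured TCP pose, the force and the opening at its end, in the units of the state.
- observe(): the state, without advancing time (a new reading comes with each control period).
- grab_frame(name): name is "scene" or "side" or "wrist"; returns a dict with "color" (420x560x3 uint8, red, green, blue), "fx", "fy", "cx", "cy" (pixels), "T" (4x4, takes a point from camera to world coordinates); the wrist camera has in their place "tool_from_camera" (4x4, takes a point from camera to tool coordinates, whose origin is the TCP and whose axes are the flange's). Camera axes: x right, y up, looking along -z (the intrinsics and any distortion apply to the point x, -y, -z); pixel columns grow to the right and rows downward; lengths in m; the calibration is good to about 2 mm. A picture is of the moment at which its call begins: read the wrist's pose just before it. There is no depth.
- sign_off(): hands the job in, once; it reports no verdict.
The state is a dict: "time_s": time; "joints": joint angles; "qvel": joint speeds; "joint_torque": joint torques, N m; "eef_pos": TCP position; "ee_rot": TCP orientation; "force": force on the tool from outside, world axes, zero at the start; "torque": the same for the moment, N m; "grip_width": opening from 0.0 (shut) to 1.0 (fully open).
Only numpy, scipy, OpenCV 4.12 (cv2) and the standard library are available. Lean on these libraries where they do the work, as an engineer would, in place of code of your own. Each camera call takes 0.05 s, during which the arm holds its last target.

## Task

Tare the balance that has the glass beaker on its pan: push its blue sliding guard fully aside with a fingertip, reach into the well and press the sunken green key all the way down for a moment, let it come up, and push the guard fully shut over the well again. Leave the beaker standing on the pan without touching it, pick nothing up, and leave the other balance and the things around alone.

Things in the scene. Friction and masses are not known exactly. Their poses are not given: they have to be found in the camera images.
- balance_a: White balance with the beaker on it, fixed, 270 long (x) x 180 wide (y). Origin: centre of its underside; x to its back, y to its left. Front deck (x -135 to -20) is 62 high, then a tilted display up to 80 high; pan: steel disc 116 across at (70, 0), top 78 high. The well is at (-85, -36) in the deck, under a blue guard that slides along y between rails 6 high. Sizes in mm.
- balance_b: The other balance, same make in every part; it carries a black rubber stopper. Leave it alone. Sizes in mm.
- balance_a_well (a point): Centre of the mouth of balance_a's round well, at deck height (62 above the worktop); axes as the balance's; stays when the guard moves. The well is 44 across and 32 deep; the green key sits in it, its top 17 below the deck. Sizes in mm.
- balance_a_key_top (a point): Centre of the top face of the green key in balance_a (disc 26 across); when up it lies 17 below the deck; moves with the key. Sizes in mm.
- key_balance_a (a joint): Travel of that key in m: 0 up, 0.006 fully down; pressed straight down against a spring that takes about 1 N to start and 4 N at the bottom, and it springs back up when let go.
- balance_a_fin (a point): Centre of the top edge of the upright fin on the guard of balance_a; moves with the guard. The guard is a plate 53 (x) x 54 (y) x 3 thick, its top 4 above the deck; the fin stands across its middle, 8 thick along y, 36 long along x, 16 high above the plate (top 82 above the worktop). Sizes in mm.
- guard_balance_a (a joint): Position of that guard in m: 0 shut (centred over the well), grows as it slides toward the balance's +y (its left), 0.058 fully open; end stops at both ends; sliding takes about 2 N and it stays where it is left. It may start up to 0.015 open.
- balance_b_fin (a point): Fin of the guard of balance_b (same make as on balance_a); leave it. Sizes in mm.
- balance_b_key_top (a point): Top of the green key of balance_b; leave it. Sizes in mm.
- key_balance_b (a joint): Travel of the key of balance_b in m, 0 up, 0.006 down; leave it.
- beaker: Glass beaker, 66 across, 92 high, standing loose on the pan of balance_a. Origin: centre of its underside, z up. Sizes in mm.
- stopper: Black rubber stopper, 34 across, 22 high, standing loose on the pan of balance_b. Origin: centre of its underside. Sizes in mm.
- marker: Bystander, loose: green felt pen, 13 x 135 x 15, lying at the front right. Origin: centre of its underside. Sizes in mm.
- log: Bystander, loose: dark blue hard-backed log book, 210 x 152 x 19, lying at the right. Origin: centre of its underside. Sizes in mm.
- dish: Bystander, loose: round stainless dish of small black stoppers, 181 across, 20 high, at the left. Origin: centre of its underside. Sizes in mm.

How it is judged:
By the outcome, as a careful person would: the job done as asked, in the order asked, and still so for the second after the job is handed in, with the robot touching nothing.
It also fails if it takes over 50 s, if anything falls off the work surface, if the arm or the gripper's body presses on something with over 40 N, if the wrist force passes 120 N, or if a joint passes its speed limit or range.

## Working session

There is one attempt and no reset: what is moved stays moved. The work goes in short steps, Python scripts to look and compute and a tool call to move; the robot and the scene stay as the last step left them, time stands still between calls to the robot, and variables do not carry over. Pictures are saved under pics/ and viewed, and the job is handed in when it is done.

Besides the shell and the picture viewer there is one more tool, called after ">>>" as name([rows], argument=value, ...), one row to a line, values as JSON. drive_tool: Moves the arm, as the interface text tells. Its arguments: {"type":"object","properties":{"slide":{"type":"array","items":{"type":"array","items":{"type":"number"}}},"roll":{"type":"array","items":{"type":"number"}},"jaw":{"type":"array","items":{"type":"number"}},"grip_force":{"type":"number"}},"required":["slide","roll","jaw"]}

```bash
mkdir -p pics; python3 - <<'E'
from bench import *
import cv2,json
s=observe();print(s)
for n in("scene","side","wrist"):
    f=grab_frame(n);cv2.imwrite(f"pics/{n}0.png",f["color"][:,:,::-1])
    print(n,{k:(v.tolist() if hasattr(v,'tolist') else v) for k,v in f.items() if k!="color"})
E
```

```text
{'time_s': 0.0, 'joints': array([ 1.19539362e+00,  1.24506317e-01,  1.65165216e+00,  2.01431908e-05,
        1.36751085e+00, -8.26169068e-02]), 'qvel': array([-9.98870871e-04, -1.35490505e-03, -1.42430976e-03, -1.23445120e-05,
        5.13531407e-04, -3.08722669e-04]), 'joint_torque': array([ 3.69985419e-04, -4.17587078e+01, -3.59935498e+01,  7.74873002e-02,
        4.89315600e-02, -1.74537595e-04]), 'eef_pos': array([0.18740136, 0.62173252, 0.21339918]), 'ee_rot': array([-2.45321159e-04,  1.45872515e-01,  9.89302851e-01, -1.00898999e-03]), 'force': array([-0.03265223,  0.73930652,  0.59873057]), 'torque': array([-0.00841993, -0.0004713 ,  0.01268656]), 'grip_width': 1.0000431835077168}
scene {'fx': 498.8218250310269, 'fy': 498.8218250310269, 'cx': 282.2240591652312, 'cy': 204.9149381882657, 'T': [[0.5639208728175195, 0.3405690144564407, -0.7523336996259675, -0.5563764586718553], [-0.8257257911622979, 0.21813980249554032, -0.5201845291592241, -0.7865988597507108], [-0.013044807784096857, 0.9145642530513509, 0.404230206726935, 0.6892219763455872], [0.0, 0.0, 0.0, 1.0]]}
side {'fx': 460.01405111632266, 'fy': 460.01405111632266, 'cx': 276.35757619492523, 'cy': 209.54001960224335, 'T': [[-0.9958774906499334, 0.04884348262371379, -0.07643518706707327, 0.46175661094240555], [-0.09008112364091093, -0.6314692993173168, 0.7701505795513547, 1.031540739296341], [-0.010649637570473103, 0.7738609941229004, 0.6332659370238808, 0.9333461808542362], [0.0, 0.0, 0.0, 1.0]]}
wrist {'fx': 335.7141622781213, 'fy': 335.7141622781213, 'cx': 275.89544997213363, 'cy': 210.3506941359682, 'tool_from_camera': [[0.0010456248538110323, 0.9573844433567604, 0.2888147058013662, 0.0806222407389338], [0.9999991814265535, -0.0007880820555404253, -0.0010080044124461901, -0.0012159657185534245], [-0.0007374380562926944, 0.2888155233797835, -0.9573844837054615, -0.17108230177535957], [0.0, 0.0, 0.0, 1.0]]}
```

View pics/scene0.png

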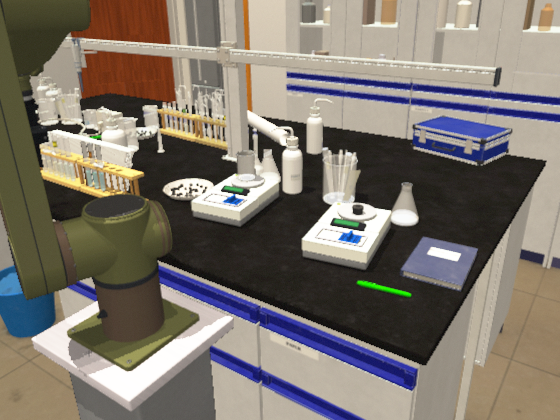

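View pics/side0.png

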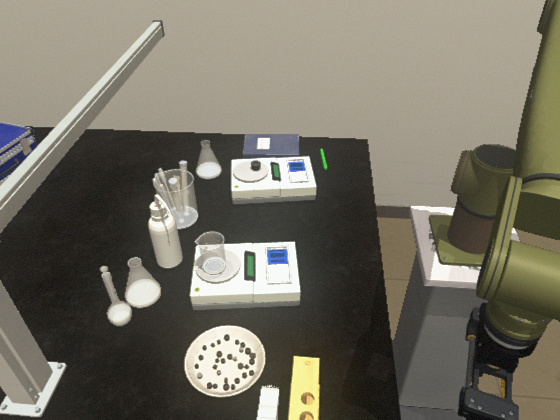

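View pics/wrist0.png

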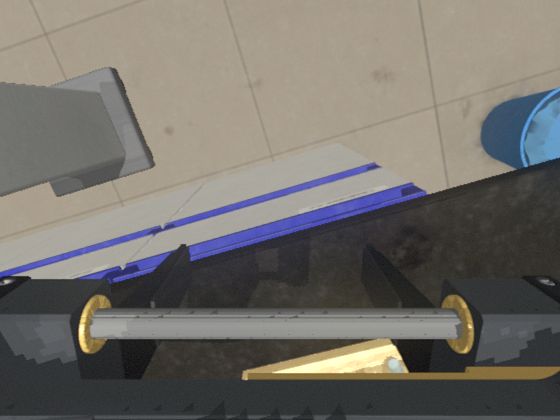

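The scene view shows balance A (beaker) at about (237,195) and balance B (stopper) at (348,233). The side view shows A at about (247,275), with its front edge to the right. I'll zoom in.

```bash
python3 - <<'E'
import cv2
a=cv2.imread("pics/side0.png")[225:315,180:310];cv2.imwrite("pics/side0z.png",cv2.resize(a,None,fx=6,fy=6,interpolation=cv2.INTER_CUBIC))
a=cv2.imread("pics/scene0.png")[145:225,185:290];cv2.imwrite("pics/scene0z.png",cv2.resize(a,None,fx=7,fy=7,interpolation=cv2.INTER_CUBIC))
E
```

```text
(no output)
```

View pics/side0z.png

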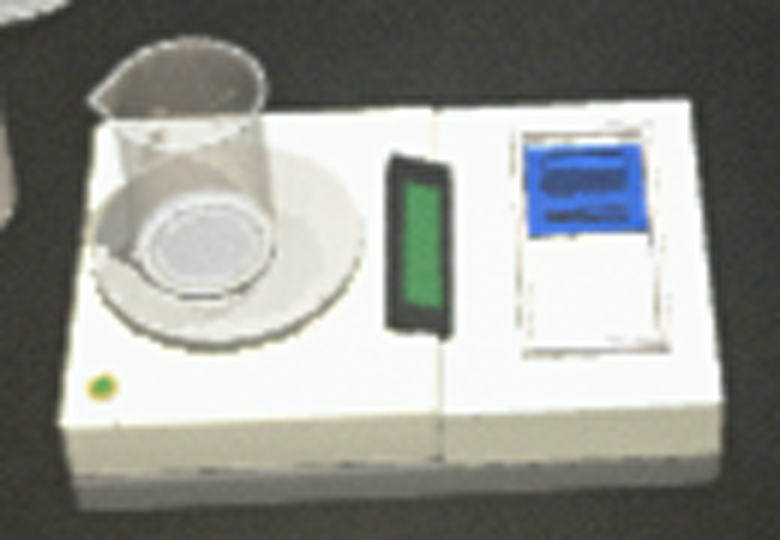

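View pics/scene0z.png

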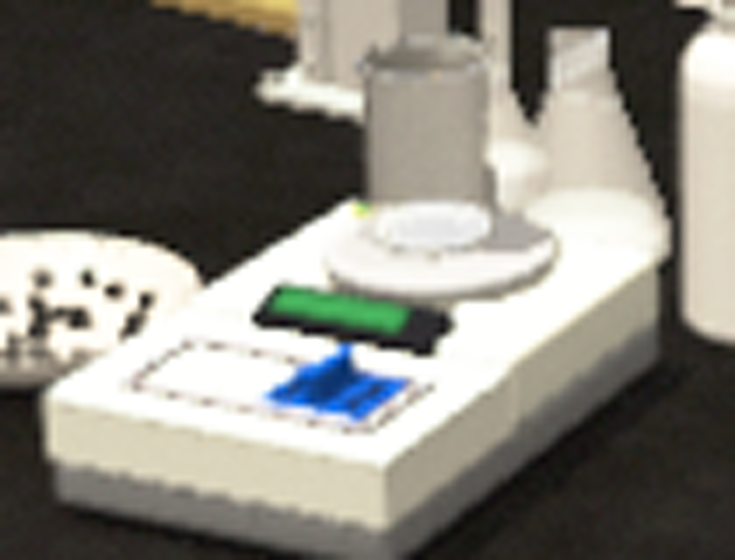

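```bash
cat > h.py <<'E'
import numpy as np,cv2
from scipy.optimize import least_squares
from scipy.spatial.transform import Rotation as R
def proj(f,P,T=None):
    T=np.array(f["T"]) if T is None else T
    p=(np.atleast_2d(P)-T[:3,3])@T[:3,:3]
    return np.c_[f["cx"]+f["fx"]*p[:,0]/-p[:,2], f["cy"]-f["fy"]*p[:,1]/-p[:,2]]
def ray(f,uv,z,T=None):
    T=np.array(f["T"]) if T is None else T
    d=T[:3,:3]@np.array([(uv[0]-f["cx"])/f["fx"],-(uv[1]-f["cy"])/f["fy"],-1])
    return T[:3,3]+d*(z-T[2,3])/d[2]
def wT(f,s):
    q=s["ee_rot"];T=np.eye(4);T[:3,:3]=R.from_quat([q[1],q[2],q[3],q[0]]).as_matrix();T[:3,3]=s["eef_pos"]
    return T@np.array(f["tool_from_camera"])
def w(p,L):
    L=np.atleast_2d(np.array(L,float)); c,s=np.cos(p[2]),np.sin(p[2])
    return np.c_[p[0]+c*L[:,0]-s*L[:,1],p[1]+s*L[:,0]+c*L[:,1],L[:,2]]
E
python3 - <<'E'
from h import *
from bench import *
fs=grab_frame("side");fc=grab_frame("scene")
L=np.array([[-135,-90,62],[-135,90,62],[-20,-90,62],[-20,90,62]])/1e3
S=np.array([[690,100],[720,405],[437,107],[440,415]])/6+[180,225]
C=np.array([[385,465],[45,395]])/7+[185,145]
for uv in S: print(ray(fs,uv,.062).round(3))
for uv in C: print('c',ray(fc,uv,.062).round(3))
r=least_squares(lambda p:np.r_[(proj(fs,w(p,L))-S).ravel(),(proj(fc,w(p,L[[0,1]]))-C).ravel()],[.6,.2,0])
p=r.x;print(p,np.degrees(p[2]),r.fun.round(1))
print("well",w(p,[-.085,-.036,.062]))
# blue plate corners in side
for uv in [(525,145),(645,145),(528,235),(650,235)]:
    P=ray(fs,np.array(uv)/6+[180,225],.066); c,s=np.cos(p[2]),np.sin(p[2]);d=P[:2]-p[:2];print('plate local',(c*d[0]+s*d[1]).round(4),(-s*d[0]+c*d[1]).round(4))
E
```

```text
[0.503 0.107 0.062]
[0.48  0.287 0.062]
[0.618 0.121 0.062]
[0.594 0.301 0.062]
c [0.502 0.101 0.062]
c [0.478 0.279 0.062]
[0.62599625 0.2132805  0.13468376] 7.716810846498428 [-0.4 -0.3  0.1 -0.8  0.   0.1 -0.1 -0.5 -0.8 -0.7 -0.7 -0.6]
well [[0.54659999 0.16619298 0.062     ]]
plate local -0.0594 -0.0594
plate local -0.1132 -0.0564
plate local -0.0591 -0.0036
plate local -0.1119 -0.0007
```

The corners from the two views agree to about 6 mm, and the guard starts about 6 mm open. I'll align the tool with balance A (tool x = −balance x, tool y = +balance y) and move above the well.

>>> drive_tool([
  [0, 0, -8],
  [0, 0, -8],
  [0, 0, -8],
  [0, 0, -8],
  [0, 0, -8],
], roll=[-4.9, -4.9, -4.9, -4.9, -4.9], jaw=[1, 1, 1, 1, 1], grip_force=10)

```text
time_s: 0.67
eef_pos: [0.1876, 0.6222, 0.2548]
ee_rot: [-0.0, -0.069, 0.998, -0.0]
force: [-1.0, 0.3, -0.3]
grip_width: 0.706
```

>>> drive_tool([
  [-15, -25, 0],
  [-15, -25, 0],
  [-15, -25, 0],
  [-15, -25, 0],
  [-15, -25, 0],
  [-15, -25, 0],
  [-15, -25, 0],
  [-15, -25, 0],
  [-15, -25, 0],
  [-15, -25, 0],
], roll=[0, 0, 0, 0, 0, 0, 0, 0, 0, 0], jaw=[1, 1, 1, 1, 1, 1, 1, 1, 1, 1])

```text
time_s: 1.5
eef_pos: [0.3705, 0.3935, 0.2546]
ee_rot: [0.0, -0.067, 0.998, 0.0]
force: [0.7, 0.6, -0.1]
grip_width: 0.018
```

>>> drive_tool([
  [-15, -25, 0],
  [-15, -25, 0],
  [-15, -25, 0],
  [-15, -25, 0],
  [-15, -25, 0],
  [-15, -25, 0],
  [-15, -25, 0],
  [-15, -25, 0],
  [0, 0, 0],
  [0, 0, 0],
], roll=[0, 0, 0, 0, 0, 0, 0, 0, 0, 0], jaw=[1, 1, 1, 1, 1, 1, 1, 1, 1, 1])

```text
time_s: 2.33
eef_pos: [0.5161, 0.2117, 0.2544]
ee_rot: [-0.0, -0.066, 0.998, 0.0]
force: [0.1, 0.3, 0.7]
grip_width: 0.005
```

```bash
python3 - <<'E'
from h import *
from bench import *
s=observe();f=grab_frame("wrist");cv2.imwrite("pics/w1.png",f["color"][:,:,::-1]);T=wT(f,s)
print(s["eef_pos"],s["ee_rot"],s["force"],s["grip_width"],s["time_s"])
p=[.626,.2133,.1347]
L=np.array([[-135,-90,62],[-135,90,62],[-85,-36,62],[-20,-90,62],[-20,90,62]])/1e3
print(proj(f,w(p,L),T).round(0))
f=grab_frame("scene");cv2.imwrite("pics/s1.png",f["color"][:,:,::-1])
E
```

```text
[0.51610816 0.21172626 0.25437826] [-3.59781653e-04 -6.60274449e-02  9.97817737e-01  1.02539149e-04] [0.09459444 0.33740334 0.7048895 ] 0.004754832142511959 2.3333
[[182. 163.]
 [348. 162.]
 [233. 207.]
 [190. 260.]
 [342. 259.]]
```

View pics/w1.png

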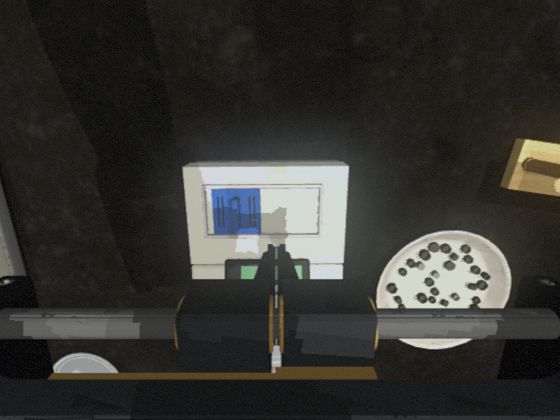

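The wrist view shows the deck corners at (184,163) and (348,162), where my fit predicted (182,163) and (348,162). The blue plate spans u≈211–261, so the guard is about 4–6 mm open. I'll go to the right-hand side of the fin, above plate height.

>>> drive_tool([
  [-8, -23, 0],
  [-8, -23, 0],
  [-8, -23, 0],
  [0, 0, 30],
  [0, 0, 30],
  [0, 0, 30],
  [0, 0, 30],
  [0, 0, 30],
  [0, 0, 0],
  [0, 0, 0],
], roll=[0, 0, 0, 0, 0, 0, 0, 0, 0, 0], jaw=[1, 1, 1, 1, 1, 1, 1, 1, 1, 1])

```text
time_s: 3.27
eef_pos: [0.5468, 0.1484, 0.1031]
ee_rot: [-0.002, -0.068, 0.998, -0.0]
force: [-0.4, -0.1, 0.2]
grip_width: 0.009
```

```bash
cat >look.py <<'E'
from h import *
from bench import *
import sys
n=sys.argv[1]
s=observe();p=[.626,.2133,.1347];c,sn=np.cos(p[2]),np.sin(p[2]);d=s["eef_pos"][:2]-p[:2]
print("local mm",((c*d[0]+sn*d[1])*1e3).round(1),((-sn*d[0]+c*d[1])*1e3).round(1),(s["eef_pos"][2]*1e3).round(1),"F",s["force"].round(1),s["time_s"],s["grip_width"])
f=grab_frame("wrist");cv2.imwrite(f"pics/w{n}.png",f["color"][:,:,::-1])
b=grab_frame("side")["color"][215:315,170:320,::-1];b=cv2.resize(b,None,fx=4,fy=4,interpolation=cv2.INTER_CUBIC)
a=grab_frame("scene")["color"][145:225,185:290,::-1];a=cv2.resize(a,None,fx=4,fy=4,interpolation=cv2.INTER_CUBIC)
W=np.zeros((600,800,3),np.uint8)
W[:200,:600]=0
img=np.zeros((400,800,3),np.uint8)
b=cv2.resize(b,(420,280));a=cv2.resize(a,(367,280));img[:280,:420]=b;img[:280,425:792]=a
cv2.imwrite(f"pics/x{n}.png",img[:280])
E
python3 look.py 2
```

```text
local mm -87.2 -53.7 103.1 F [-0.4 -0.1  0.2] 3.2667 0.008927801045050124
```

View pics/w2.png

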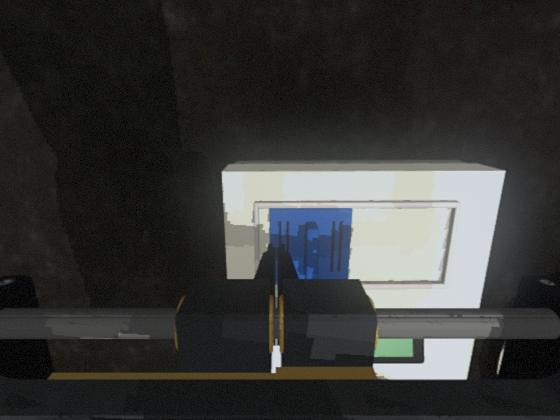

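View pics/x2.png

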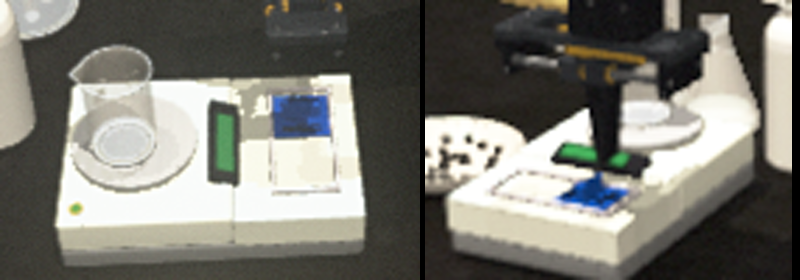

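```bash
python3 - <<'E'
from h import *
from bench import *
s=observe()
for n in("side","scene"):
    f=grab_frame(n);q=proj(f,[s["eef_pos"],s["eef_pos"]+[0,0,.078]]);print(n,q)
    u,v=q[0].astype(int);a=f["color"][max(v-60,0):v+60,u-75:u+75,::-1];cv2.imwrite(f"pics/z_{n}.png",cv2.resize(a,None,fx=5,fy=5,interpolation=cv2.INTER_CUBIC))
E
```

```text
side [[276.39275435 238.81144055]
 [276.06495153 216.12867577]]
scene [[237.1728281  189.18614963]
 [235.90655461 165.48971836]]
```

View pics/z_side.png

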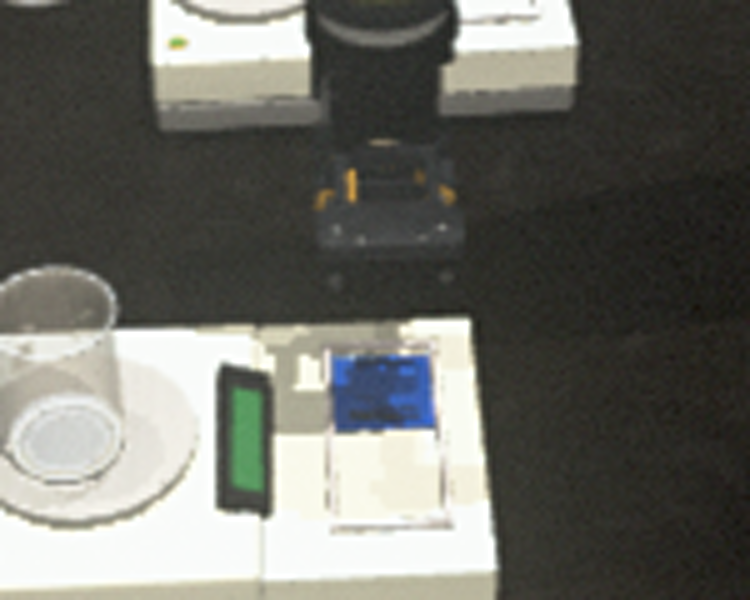

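View pics/z_scene.png

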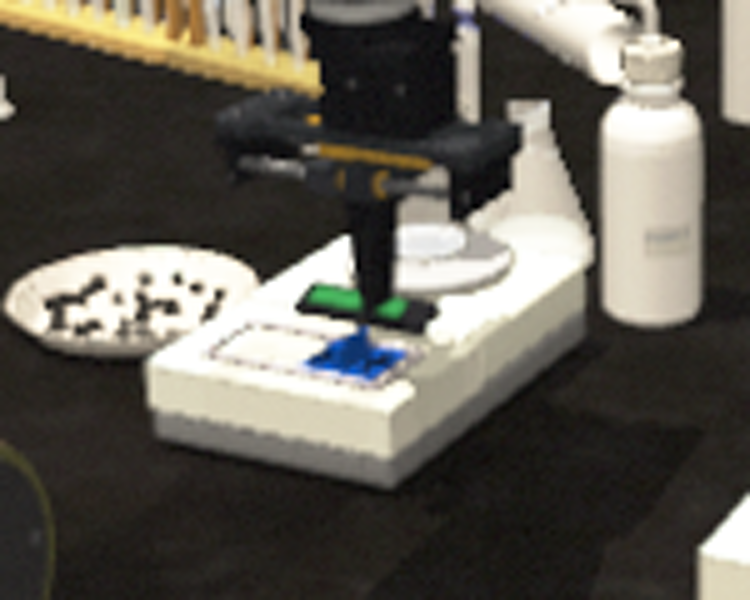

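The scene view shows the finger tip hidden in front of the black display, at about (370,310), just right of the fin at (362,340). I'll lower beside the fin, stopping above the plate.

>>> drive_tool([
  [-1, -2, 8],
  [-1, -1, 8],
  [0, 0, 8],
  [0, 0, 5],
  [0, 0, 2],
  [0, 0, 0],
  [0, 0, 0],
], roll=[0, 0, 0, 0, 0, 0, 0], jaw=[1, 1, 1, 1, 1, 1, 1])

```text
time_s: 4.1
eef_pos: [0.551, 0.1448, 0.0733]
ee_rot: [-0.0, -0.067, 0.998, -0.0]
force: [0.6, 0.1, 0.8]
grip_width: 0.007
```

```bash
python3 look.py 3
```

```text
local mm -83.6 -57.8 73.3 F [0.6 0.1 0.8] 4.1 0.007184447911067286
```

View pics/w3.png

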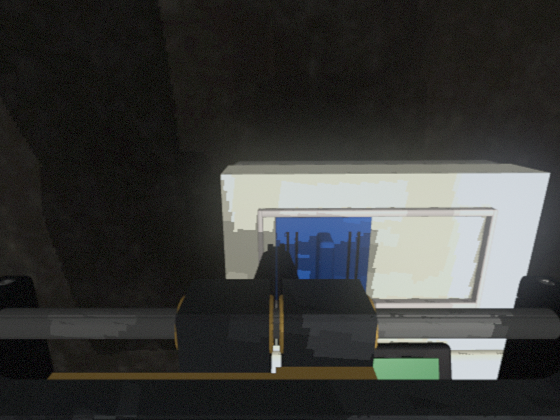

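View pics/x3.png

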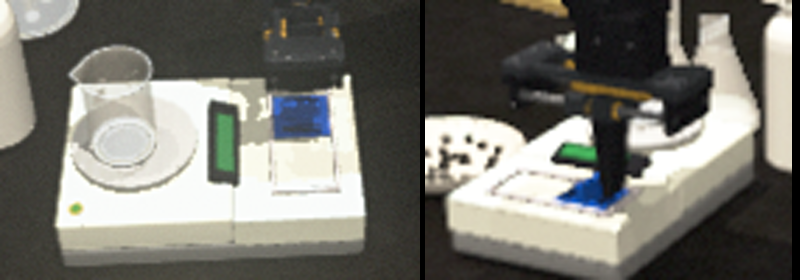

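The wrist view shows the tip beside the guard's left edge (u≈277), with the fin at u≈316–333. I'll push toward +y.

>>> drive_tool([
  [0, 5, 0],
  [0, 5, 0],
  [0, 5, 0],
  [0, 5, 0],
  [0, 5, 0],
  [0, 5, 0],
  [0, 5, 0],
  [0, 5, 0],
  [0, 5, 0],
  [0, 5, 0],
], roll=[0, 0, 0, 0, 0, 0, 0, 0, 0, 0], jaw=[1, 1, 1, 1, 1, 1, 1, 1, 1, 1])

```text
time_s: 5.08
eef_pos: [0.5443, 0.1948, 0.0738]
ee_rot: [-0.0, -0.067, 0.998, -0.0]
force: [-0.1, -3.2, 1.7]
grip_width: 0.005
```

>>> drive_tool([
  [0, 3, 0],
  [0, 3, 0],
  [0, 3, 0],
  [0, 0, 0],
], roll=[0, 0, 0, 0], jaw=[1, 1, 1, 1])

```text
time_s: 5.42
eef_pos: [0.5431, 0.204, 0.0737]
ee_rot: [-0.0, -0.067, 0.998, 0.0]
force: [-0.3, -1.5, 2.4]
grip_width: 0.006
```

```bash
python3 look.py 4
```

```text
local mm -83.4 1.9 73.7 F [-0.3 -1.5  2.4] 5.4167 0.005893807186619787
```

View pics/w4.png

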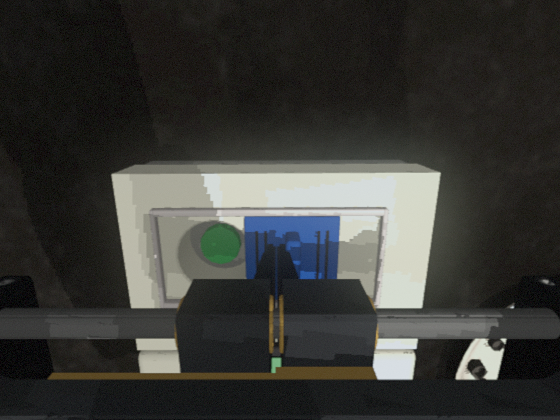

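The key is now visible at (221,243), and the guard centre is about 9 mm ahead of the finger, so it is about 47 mm open. I'll continue to the stop.

>>> drive_tool([
  [0, 2, 0],
  [0, 2, 0],
  [0, 2, 0],
  [0, 2, 0],
  [0, 0, 0],
], roll=[0, 0, 0, 0, 0], jaw=[1, 1, 1, 1, 1])

```text
time_s: 5.98
eef_pos: [0.542, 0.2115, 0.0735]
ee_rot: [-0.0, -0.067, 0.998, 0.0]
force: [-0.6, -0.7, 0.8]
grip_width: 0.003
```

>>> drive_tool([
  [0, 1, 0],
  [0, 1, 0],
  [0, 0, 0],
], roll=[0, 0, 0], jaw=[1, 1, 1])

```text
time_s: 6.23
eef_pos: [0.5418, 0.2133, 0.0736]
ee_rot: [-0.0, -0.067, 0.998, 0.0]
force: [-0.1, -1.4, 0.7]
grip_width: 0.009
```

>>> drive_tool([
  [0, 1, 0],
  [0, 1, 0],
  [0, 0, 0],
], roll=[0, 0, 0], jaw=[1, 1, 1])

```text
time_s: 6.48
eef_pos: [0.5415, 0.2153, 0.0736]
ee_rot: [-0.0, -0.067, 0.998, 0.0]
force: [1.4, -2.4, 1.2]
grip_width: 0.006
```

>>> drive_tool([
  [0, 1, 0],
  [0, 1, 0],
  [0, 0, 0],
], roll=[0, 0, 0], jaw=[1, 1, 1])

```text
time_s: 6.73
eef_pos: [0.5413, 0.2169, 0.0736]
ee_rot: [-0.0, -0.067, 0.998, -0.0]
force: [0.7, -4.2, 1.3]
grip_width: 0.007
```

>>> drive_tool([
  [0, 1, 0],
  [0, 0, 0],
], roll=[0, 0], jaw=[1, 1])

```text
time_s: 6.9
eef_pos: [0.5413, 0.217, 0.0736]
ee_rot: [-0.0, -0.068, 0.998, -0.001]
force: [1.7, -6.3, 1.3]
grip_width: 0.005
```

```bash
python3 look.py 5
```

```text
local mm -83.5 15.1 73.6 F [ 1.7 -6.3  1.3] 6.9 0.0050132007429315745
```

View pics/w5.png

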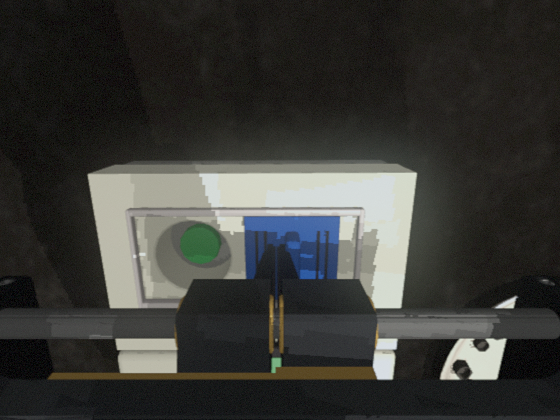

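>>> drive_tool([
  [0, 2, 0],
  [0, 0, 0],
], roll=[0, 0], jaw=[1, 1])

```text
time_s: 7.22
eef_pos: [0.5413, 0.2173, 0.0736]
ee_rot: [-0.0, -0.068, 0.998, -0.003]
force: [1.7, -12.6, 2.3]
grip_width: 0.009
```

>>> drive_tool([
  [0, -6, 0],
  [0, 0, -10],
  [0, 0, -15],
  [0, 0, -15],
  [0, 0, 0],
  [0, 0, 0],
], roll=[0, 0, 0, 0, 0, 0], jaw=[1, 1, 1, 1, 1, 1])

```text
time_s: 7.72
eef_pos: [0.5425, 0.2151, 0.1152]
ee_rot: [0.001, -0.067, 0.998, 0.001]
force: [-0.2, 0.4, 0.4]
grip_width: 0.008
```

```bash
cat > key.py <<'E'
from h import *
from bench import *
import sys
s=observe();f=grab_frame("wrist");T=wT(f,s);im=f["color"]
cv2.imwrite(f"pics/k{sys.argv[1]}.png",im[:,:,::-1])
h=cv2.cvtColor(im,cv2.COLOR_RGB2HSV)
m=cv2.inRange(h,(50,120,40),(80,255,255));m[:150]=0
n,_,st,c=cv2.connectedComponentsWithStats(m)
p=[.626,.2133,.1347];cc,sn=np.cos(p[2]),np.sin(p[2])
for i in range(1,n):
    if st[i,4]>100:
        P=ray(f,c[i],.045,T);d=P-s["eef_pos"];x=s["ee_rot"]
        Rm=R.from_quat([x[1],x[2],x[3],x[0]]).as_matrix();e=P[:2]-p[:2]
        print(st[i],c[i].round(1),"world",P.round(4),"tool delta mm",(Rm.T@d*1e3).round(1),"local",((cc*e[0]+sn*e[1])*1e3).round(1),((-sn*e[0]+cc*e[1])*1e3).round(1))
print(s["eef_pos"],s["force"])
E
python3 key.py 6; python3 look.py 6
```

```text
[212 208  17  13 113] [219.  214.2] world [0.5433 0.1707 0.045 ] tool delta mm [  5.3 -44.2  70.1] local -87.6 -31.1
[0.54247573 0.21510485 0.11520755] [-0.18623556  0.36554444  0.35574578]
local mm -83.4 12.8 113.9 F [-0.5 -1.1 -0.5] 7.7667 0.006263447212139971
```

View pics/k6.png

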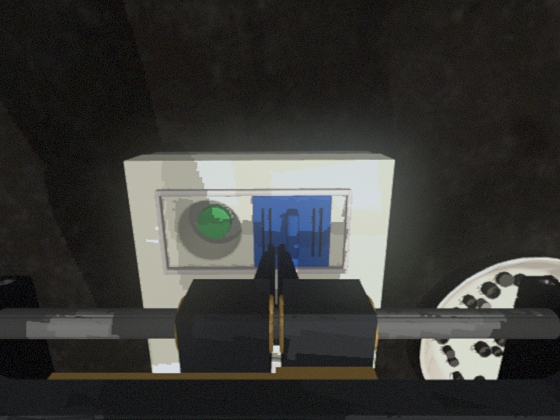

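View pics/x6.png

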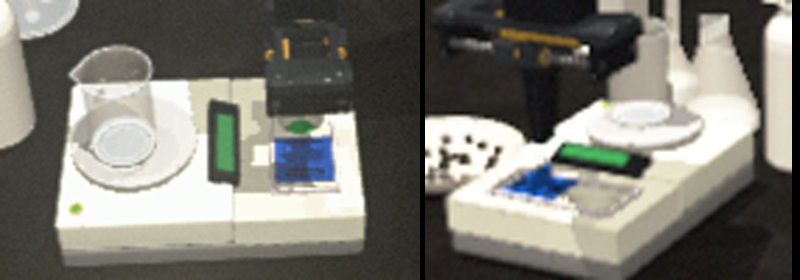

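The guard stopped solidly: at 12.6 N it did not move. The key's true outline is centred at about (214,222), since the mask caught only its lit half. I'll use a looser mask.

```bash
sed -i 's/(50,120,40),(80,255,255)/(45,70,20),(85,255,255)/' key.py; python3 key.py 7; python3 - <<'E'
from h import *
from bench import *
s=observe();f=grab_frame("wrist");T=wT(f,s);p=[.626,.2133,.1347]
cc,sn=np.cos(p[2]),np.sin(p[2])
def loc(P):
    e=P[:2]-p[:2];return ((cc*e[0]+sn*e[1])*1e3).round(1),((-sn*e[0]+cc*e[1])*1e3).round(1)
for n,uv,z in[("FRcorner",(128,161),.062),("FLcorner",(393,159),.062),("well L edge",(177,229),.062),("well R edge",(242,229),.062),("well top",(209,201),.062),("plate L",(253,230),.066),("plate R",(331,230),.066)]:
    print(n,loc(ray(f,uv,z,T)))
E
```

```text
[198 209  34  34 898] [214.7 225.2] world [0.5496 0.1676 0.045 ] tool delta mm [ -2.5 -47.4  67.4] local -81.9 -35.0
[0.54082768 0.21423617 0.11243364] [ 0.54303132  1.31434866 -1.21032921]
FRcorner (np.float64(-132.5), np.float64(-86.8))
FLcorner (np.float64(-134.0), np.float64(88.1))
well L edge (np.float64(-84.9), np.float64(-58.4))
well R edge (np.float64(-84.9), np.float64(-12.8))
well top (np.float64(-105.2), np.float64(-34.8))
plate L (np.float64(-85.7), np.float64(-4.9))
plate R (np.float64(-85.7), np.float64(48.9))
```

Well edges are at local y −58.4 and −12.8, so it is centred at −35.6. The plate spans −4.9 to 48.9, which is fully open. Moving over the key.

>>> drive_tool([
  [0, -16, 0],
  [0, -16, 0],
  [0, -16, 0],
  [0, 0, 10],
  [0, 0, 10],
  [0, 0, 10],
  [0, 0, 0],
  [0, 0, 0],
], roll=[0, 0, 0, 0, 0, 0, 0, 0], jaw=[1, 1, 1, 1, 1, 1, 1, 1])

```text
time_s: 8.68
eef_pos: [0.5469, 0.167, 0.0818]
ee_rot: [-0.002, -0.068, 0.998, -0.0]
force: [0.6, -1.1, -0.7]
grip_width: 0.006
```

```bash
python3 look.py 8
```

```text
local mm -84.6 -35.2 81.8 F [ 0.6 -1.1 -0.7] 8.6833 0.005615435341036783
```

View pics/w8.png

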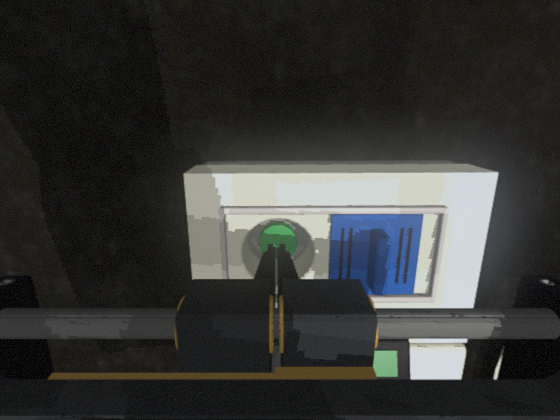

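View pics/x8.png

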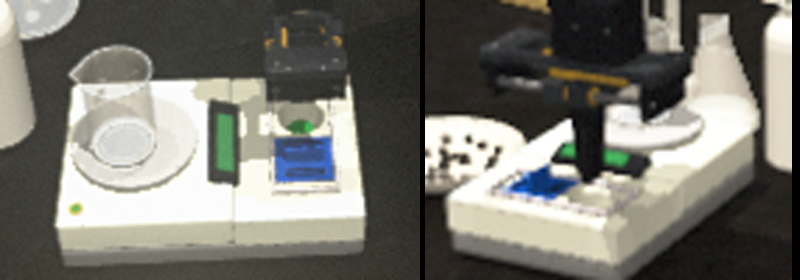

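The tip (277,248) is lined up with the key (279,238) and centred laterally. Descending to just above the key.

>>> drive_tool([
  [0, 0, 8],
  [0, 0, 8],
  [0, 0, 8],
  [0, 0, 5],
  [0, 0, 0],
  [0, 0, 0],
], roll=[0, 0, 0, 0, 0, 0], jaw=[1, 1, 1, 1, 1, 1])

```text
time_s: 9.33
eef_pos: [0.5476, 0.1665, 0.0538]
ee_rot: [-0.001, -0.067, 0.998, -0.0]
force: [0.4, 0.8, -0.6]
grip_width: 0.003
```

>>> drive_tool([
  [0, 0, 3],
  [0, 0, 3],
  [0, 0, 2],
  [0, 0, 0],
  [0, 0, 0],
], roll=[0, 0, 0, 0, 0], jaw=[1, 1, 1, 1, 1])

```text
time_s: 9.75
eef_pos: [0.5481, 0.1666, 0.0465]
ee_rot: [-0.0, -0.067, 0.998, 0.0]
force: [-0.4, 0.2, -0.4]
grip_width: 0.004
```

>>> drive_tool([
  [0, 0, 2],
  [0, 0, 1],
  [0, 0, 0],
], roll=[0, 0, 0], jaw=[1, 1, 1])

```text
time_s: 10.0
eef_pos: [0.5486, 0.1667, 0.0439]
ee_rot: [0.0, -0.067, 0.998, 0.0]
force: [-0.5, 0.2, -0.2]
grip_width: 0.005
```

>>> drive_tool([
  [0, 0, 1],
  [0, 0, 1],
  [0, 0, 1],
  [0, 0, 0],
  [0, 0, 0],
], roll=[0, 0, 0, 0, 0], jaw=[1, 1, 1, 1, 1])

```text
time_s: 10.42
eef_pos: [0.5485, 0.1667, 0.041]
ee_rot: [0.0, -0.067, 0.998, 0.0]
force: [1.2, -1.3, 3.3]
grip_width: 0.002
```

>>> drive_tool([
  [0, 0, 1],
  [0, 0, 1],
  [0, 0, 1],
  [0, 0, 0],
  [0, 0, 0],
], roll=[0, 0, 0, 0, 0], jaw=[1, 1, 1, 1, 1])

```text
time_s: 10.83
eef_pos: [0.5486, 0.1667, 0.0391]
ee_rot: [0.0, -0.067, 0.998, -0.0]
force: [-2.4, -0.6, 10.1]
grip_width: 0.004
```

>>> drive_tool([
  [0, 0, 1],
  [0, 0, 0],
  [0, 0, 0],
  [0, 0, 0],
], roll=[0, 0, 0, 0], jaw=[1, 1, 1, 1])

```text
time_s: 11.17
eef_pos: [0.5486, 0.1667, 0.039]
ee_rot: [0.0, -0.067, 0.998, -0.0]
force: [-5.1, -0.4, 14.1]
grip_width: 0.007
```

>>> drive_tool([
  [0, 0, -4],
  [0, 0, -6],
  [0, 0, -8],
  [0, 0, -10],
  [0, 0, -20],
  [0, 0, -20],
  [0, 0, 0],
  [0, 0, 0],
], roll=[0, 0, 0, 0, 0, 0, 0, 0], jaw=[1, 1, 1, 1, 1, 1, 1, 1])

```text
time_s: 11.83
eef_pos: [0.5489, 0.1668, 0.1061]
ee_rot: [0.001, -0.067, 0.998, 0.0]
force: [0.0, -0.6, 1.0]
grip_width: 0.006
```

The key bottomed out: z = 39.0 mm with 14 N and no further travel. Now I'll cross over the fin to its left side.

>>> drive_tool([
  [0, 20, 0],
  [0, 20, 0],
  [0, 20, 0],
  [0, 18, 0],
  [0, 0, 0],
  [0, 0, 0],
], roll=[0, 0, 0, 0, 0, 0], jaw=[1, 1, 1, 1, 1, 1])

```text
time_s: 12.33
eef_pos: [0.5365, 0.244, 0.103]
ee_rot: [-0.001, -0.068, 0.998, -0.001]
force: [0.2, -0.4, -0.2]
grip_width: 0.005
```

```bash
python3 look.py 9; python3 key.py 9
```

```text
local mm -84.6 42.4 103.0 F [ 0.2 -0.4 -0.2] 12.3333 0.0046574305615931216
[156 211  36  36 975] [173.2 228.6] world [0.5496 0.1679 0.045 ] tool delta mm [ -2.2 -76.1  58.9] local -81.9 -34.8
[0.53730813 0.24301255 0.10383984] [-0.26970597 -0.16620821 -0.06909418]
```

View pics/w9.png

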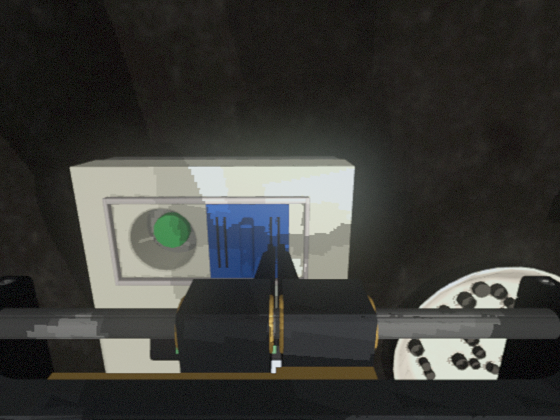

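The key image is back at its original position, so it is up again. The finger is to the left of the fin (fin u≈247, tip u≈277). Lowering, then pushing toward −y.

>>> drive_tool([
  [0, 0, 10],
  [0, 0, 10],
  [0, 0, 8],
  [0, 0, 2],
  [0, 0, 0],
  [0, 0, 0],
], roll=[0, 0, 0, 0, 0, 0], jaw=[1, 1, 1, 1, 1, 1])

```text
time_s: 13.03
eef_pos: [0.5375, 0.2438, 0.0742]
ee_rot: [-0.0, -0.067, 0.998, -0.0]
force: [1.1, -0.7, -0.5]
grip_width: 0.005
```

>>> drive_tool([
  [0, -5, 0],
  [0, -5, 0],
  [0, -5, 0],
  [0, -5, 0],
  [0, -5, 0],
  [0, -5, 0],
  [0, -5, 0],
  [0, -5, 0],
  [0, -5, 0],
  [0, -5, 0],
], roll=[0, 0, 0, 0, 0, 0, 0, 0, 0, 0], jaw=[1, 1, 1, 1, 1, 1, 1, 1, 1, 1])

```text
time_s: 13.87
eef_pos: [0.5446, 0.194, 0.0749]
ee_rot: [0.0, -0.067, 0.998, 0.0]
force: [0.6, 3.2, 0.8]
grip_width: 0.004
```

>>> drive_tool([
  [0, -3, 0],
  [0, -3, 0],
  [0, -3, 0],
  [0, -2, 0],
  [0, -2, 0],
  [0, 0, 0],
  [0, 0, 0],
], roll=[0, 0, 0, 0, 0, 0, 0], jaw=[1, 1, 1, 1, 1, 1, 1])

```text
time_s: 14.45
eef_pos: [0.5457, 0.181, 0.0742]
ee_rot: [-0.001, -0.067, 0.998, -0.001]
force: [-0.1, 0.7, 0.2]
grip_width: 0.006
```

```bash
python3 look.py 10
```

```text
local mm -83.9 -21.2 74.2 F [-0.1  0.7  0.2] 14.45 0.006127804648465612
```

View pics/w10.png

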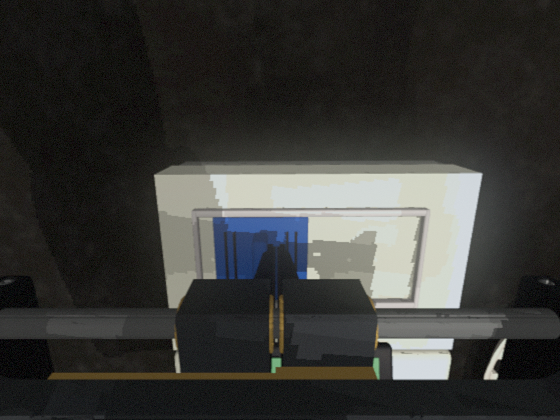

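The guard covers the well but isn't at the stop yet; it should stop at TCP y ≈ −28.

>>> drive_tool([
  [0, -2, 0],
  [0, -2, 0],
  [0, -1, 0],
  [0, 0, 0],
], roll=[0, 0, 0, 0], jaw=[1, 1, 1, 1])

```text
time_s: 14.93
eef_pos: [0.5463, 0.1768, 0.0742]
ee_rot: [-0.001, -0.067, 0.998, 0.001]
force: [-1.2, 4.3, -1.1]
grip_width: 0.003
```

>>> drive_tool([
  [0, -1, 0],
  [0, -1, 0],
  [0, 0, 0],
], roll=[0, 0, 0], jaw=[1, 1, 1])

```text
time_s: 15.18
eef_pos: [0.5463, 0.1767, 0.0742]
ee_rot: [-0.001, -0.067, 0.998, 0.002]
force: [-1.7, 10.0, -2.6]
grip_width: 0.003
```

>>> drive_tool([
  [0, -1, 0],
  [0, -1, 0],
  [0, 0, 0],
], roll=[0, 0, 0], jaw=[1, 1, 1])

```text
time_s: 15.43
eef_pos: [0.5463, 0.1766, 0.0743]
ee_rot: [-0.001, -0.067, 0.998, 0.004]
force: [-1.3, 16.4, -2.8]
grip_width: 0.007
```

The guard is at the shut stop: at 16 N it did not move. The stop-to-stop span of 40.6 mm fits 58 mm travel with a finger about 9 mm thick. Retracting.

>>> drive_tool([
  [0, 4, 0],
  [0, 4, 0],
  [0, 2, 0],
  [0, 0, -15],
  [0, 0, -25],
  [0, 0, -35],
  [0, 0, -35],
  [0, 0, -35],
  [0, 0, 0],
  [0, 0, 0],
], roll=[0, 0, 0, 0, 0, 0, 0, 0, 0, 0], jaw=[1, 1, 1, 1, 1, 1, 1, 1, 1, 1])

```text
time_s: 16.27
eef_pos: [0.548, 0.1824, 0.2235]
ee_rot: [0.003, -0.067, 0.998, 0.0]
force: [-0.7, -0.0, 0.4]
grip_width: 0.005
```

>>> drive_tool([
  [15, 20, 0],
  [15, 20, 0],
  [15, 20, 0],
  [15, 20, 0],
  [15, 20, 0],
  [0, 0, 0],
  [0, 0, 0],
  [0, 0, 0],
], roll=[0, 0, 0, 0, 0, 0, 0, 0], jaw=[1, 1, 1, 1, 1, 1, 1, 1])

```text
time_s: 16.93
eef_pos: [0.4581, 0.2708, 0.2184]
ee_rot: [-0.001, -0.067, 0.998, -0.001]
force: [0.2, 0.3, -0.4]
grip_width: 0.004
```

```bash
python3 look.py 11; python3 - <<'E'
from h import *
from bench import *
f=grab_frame("side");cv2.imwrite("pics/side11.png",f["color"][:,:,::-1])
E
```

```text
local mm -158.6 79.6 218.4 F [ 0.2  0.3 -0.4] 16.9333 0.003647835011863854
```

View pics/w11.png

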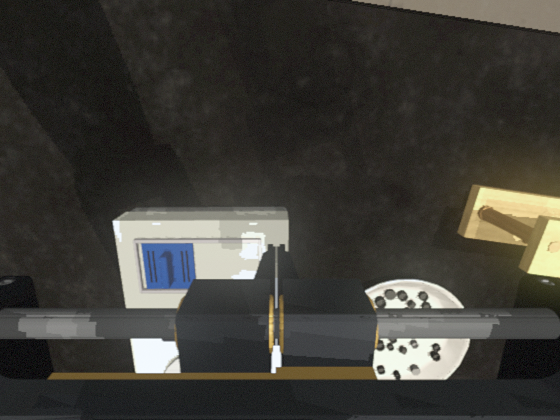

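View pics/x11.png

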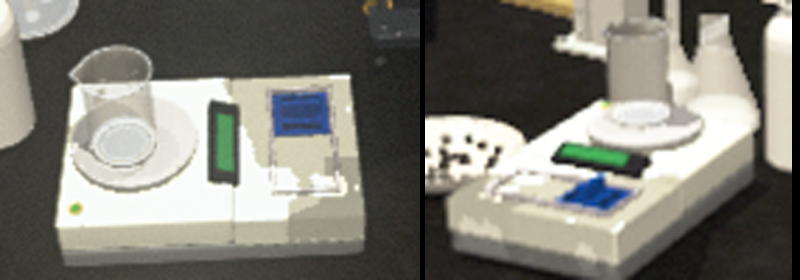

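View pics/side11.png

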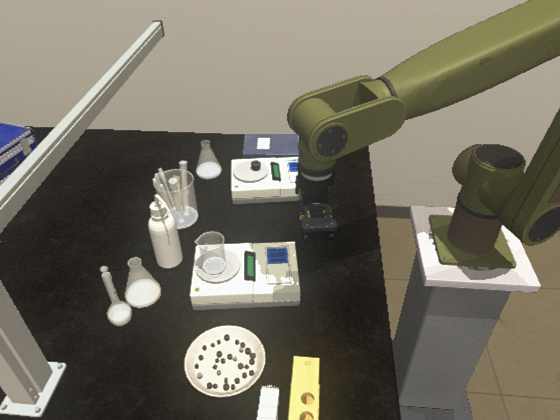

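The views show the guard shut at the right end of its rails (wrist u≈142–195). The beaker is unmoved on the pan, everything else is in place, and the arm is clear.

```bash
python3 -c "
from bench import *
print(sign_off())"
```

```text
the job is handed in; nothing more can be done
None
```

I tared balance A and handed the job in at about 17 s of robot time; sign-off gives no verdict.

- **Guard opened:** I pushed it with the closed fingertip until it stopped moving at 12.6 N. The wrist camera then put the plate at −4.9 to 48.9 mm across the balance, which matches fully open.
- **Key pressed:** I pressed it until it bottomed out, with the fingertip at 39.0 mm above the worktop and 14 N. It then came back up: the wrist camera saw it in its original place.
- **Guard shut:** I pushed it back from the other side of the fin until it stopped moving at 16 N. The fingertip travelled 40.6 mm between the two stops. That fits the 58 mm guard travel if the finger is about 9 mm thick, a thickness I inferred rather than measured.
- **Last pictures:** The guard is shut, the beaker is standing where it was, and the other balance and nearby things look unmoved. The arm is clear and touching nothing.

My first key measurement was about 5 mm off because it picked up only the lit half of the key. I re-measured before pressing. No other checks failed or disagreed.

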